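# File the burr off a steel specimen plate

### The job

Take the flat file (not the round one) from its rest and file the top edge of the steel plate in the jig with at least two strokes straight away from you, blade level: set it down with the tip about 2 cm past the edge, push until two thirds of the blade has crossed, then lift it well clear (2 cm or more) and bring it back through the air, never dragging the plate off its stop. After the last stroke lift off and lay the flat file back in its place on the rest, leaving the round file and the glass dish alone.

Things in the scene. Friction and masses are not known exactly. Their poses are not given: they have to be found in the camera images.
- flat_grip (a point): Flat file, where to grip it: mid-height, mid-width, front part of its wooden handle. x runs along the file to the tip (away from the robot), z up. Handle 24 wide, 20 high, from 75 mm behind this point to 20 ahead; flat steel blade 140 long, 18 wide, 5 thick, from 28 to 168 mm ahead, underside 2.5 mm below this point. 0.14 kg, balanced 60 mm ahead. Lies level across the rest's bars.
- flat_tip (a point): Middle of the lower face of the flat file's blade at its very tip, 168 mm ahead of and 2.5 mm below the grip point; same axes.
- round_grip (a point): Round (rat-tail) file, not wanted: same handle, grip point and axes, but a thin round blade 5 mm in diameter. Lies parallel to the flat file on the same rest, 100 mm away, on either side. Leave it there.
- rest: Fixed wooden file rest 230 (x) by 170 (y); origin at the centre of its underside, x towards the files' tips. Floor 8 thick; two bars along y, 18 wide, at x = -95 (28 high) and x = +95 (35.5 high). A file's grip point lies at x = -35, y = +50 or -50, 38 mm up.
- edge (a point): Middle of the top of the steel plate to file, 101 mm above the bench; x is the forward stroke (away from the robot, within 15 deg), z up. Plate upright, 70 along y, 12 thick, in a fixed wooden jig 100 (x) by 110, at most 75 high (the stop). It sits on a rubber cushion that gives up to 7 mm downward, 0.8 N per mm after a first 0.6 N: press about 4 mm. This point stays fixed.
- plate (a joint): How far (m) the plate has slid back (towards -x of the edge) from the wooden stop on its far side: 0 = against the stop, at most 0.025. Forward strokes push it onto the stop; otherwise only 0.5 N of friction holds it, so a file dragged back pulls it away.
- petri: Shallow glass dish 90 mm in diameter, 16 high, loose on the bench; origin at the centre of its underside. A bystander.
There are look-alikes about, which are no part of the job. What is shaped like the part that bears flat_grip but blue or yellow is not meant.

How it is judged:
By the outcome, as a careful person would: the job done as asked, in the order asked, and still so for the second after the job is handed in, with the robot touching nothing.
It also fails if it takes over 54 s, if anything falls off the work surface, if the arm or the gripper's body presses on something with over 40 N, if the wrist force passes 120 N, or if a joint passes its speed limit or range.

### The arm

A 7-joint arm with a two-finger parallel gripper is mounted at the origin on the work surface. World frame = base frame: x ahead of the robot, y to its left, z up, the work surface at z = 0. Lengths are in m, angles in rad, forces in N, time in s.
With the tool pointing down it reaches from about 0.4 to 0.875 m from the base axis. Payload 6.5 kg.
Tool frame: the origin (TCP) lies midway between the tips of the shut fingers; the grasp point (between the pads) lies env.grip_point_offset behind it (env.grip_point_offset is the distance from the TCP to the grasp point, in m); z points along the fingers, y is the direction in which the jaws open and shut (so a half turn about z gives the same grasp; the last joint's range is limited). The gripper opens to 85 mm and grips with 20 to 120 N. Pads are 22 mm wide; open, the fingers measure 114 mm over their backs; the gripper's body (76 mm by 85 mm) begins 54 mm behind the grasp point. The pads swing forward as they close: fully open they stand 13 mm farther back than shut.
Start: joints at [-1.211, 0.536, -0.004, 1.538, 0.003, 1.067, -0.071], TCP at [0.268, 0.592, 0.231] pointing down, gripper open.
Joint ranges: [-2.7, 2.7], [-0.37, 2.16], [-1.27, 1.26], [0.24, 2.4], [-1.31, 4.45], [0.19, 1.91], [-2.76, 2.76]. Speed limits (rad/s): [2.39, 2.39, 3.14, 3.14, 3.14, 3.14, 3.14].

### API

Orientations are given as a unit quaternion [x, y, z, w].
In Python, from workcell import state, snapshot, camera_params, env, finder gives the robot as it stands.
- The arm moves only by the tool drive_tool, never from a script. Its argument "increments" is a list of rows, each a list of 3 entries, a list of its own where there are three numbers: the shift along the tool's x, y, z in units of 100 mm (1.0 is 100 mm), then the turn, a rotation vector about the tool's x, y, z in units of 360 degrees (1.0 is 360 degrees), then the opening, from 0 (shut) to 1 (fully open). In form: [[[dx, dy, dz], [wx, wy, wz], grip], ...]. A call has 1 to 5 rows; each row is the pose to reach, as a shift and turn from the pose commanded when the call began, along the tool's axes at that moment, turning the shorter way round; what a row does not reach only later rows make up. A row lasts 1/12 s, in which the tool goes at most 41.7 mm and 7.16 degrees, less where a joint would pass 70% of its speed; a pose out of reach is approached as far as the arm can. A call with a number of a shift or a turn outside -1 to 1 is refused whole. A call with a gripper value outside its range is refused whole. The fingers move at their own pace and stop on an object; "grip_force" is the grip in N (left out, the last holds). Time passes only in rows, so rows that repeat a pose let the fingers close. It gives the time, the measured TCP pose, the force and the opening at its end, in the units of the state.
- state(): the state, without advancing time (a new reading comes with each control period).
- snapshot(name): name is "scene" or "top" or "wrist"; returns (picture, depth): 480x640x3 uint8, red, green, blue; 480x640 float32, m along the optical axis (not along the pixel's ray), 0 where there is no reading.
- camera_params(name): a dict with "fx", "fy", "cx", "cy" (pixels), "dist" ([k1, k2, p1, p2, k3] as OpenCV has them; the pictures are not rectified), "cam_to_world" (4x4, takes a point from camera to world coordinates). Camera axes: x right, y up, looking along -z (the intrinsics and any distortion apply to the point x, -y, -z); pixel columns grow to the right and rows downward; lengths in m; the calibration is good to about 2 mm. A picture is of the moment at which its call begins: read the wrist's pose just before it. camera_params takes no time and is no camera call; for the wrist camera it gives the pose at the moment of the call.
- env.sign_off(): hands the job in, once; it reports no verdict.
Trained networks look in the newest picture that a camera, given by its name, has taken for a name from the list of things; names that differ only in an ending like _2 or _b are one class to them, and where a whole thing is asked for, a point or a joint stands for the part that bears it (a point fixed in the world has none). Each returns a list of dicts, best first, with "confidence" (0 to 1); they miss things now and then, are a little off and sometimes report something else, mostly with a low value. They report only what shows in the picture. A call takes as long as a camera call. They do not tell look-alikes from the thing itself.
- finder.recognise(query, camera): "extent" ([left, top, right, bottom] in pixels, round what is visible of it).
- finder.landmark_of(query, camera): "xy" ([column, row] in pixels: a listed point, or the origin of a listed thing).
The state is a dict: "clock": time; "joint_positions": joint angles; "qd": joint speeds; "joint_torque": joint torques, N m; "position": TCP position; "tcp_rot": TCP orientation; "ft_force": force on the tool from outside, world axes, zero at the start; "ft_torque": the same for the moment, N m; "finger_gap": finger opening in m.
Only numpy, scipy, OpenCV 4.12 (cv2) and the standard library are available. Lean on these libraries where they do the work, as an engineer would, in place of code of your own. Each camera call takes 0.05 s, during which the arm holds its last target. There are 200 camera calls.

## Working session

There is one attempt and no reset: what is moved stays moved. The work goes in short steps, Python scripts to look and compute and a tool call to move; the robot and the scene stay as the last step left them, time stands still between calls to the robot, and variables do not carry over. Pictures are saved under pics/ and viewed, about 8 in all and at most 12, crops included, and the job is handed in when it is done.

Besides the shell and the picture viewer there is one more tool, called by a JSON object that holds its "name" and its "arguments". drive_tool: Moves the arm, as the interface text tells. Shifts and turns lie within -1 to 1; 1 stands for 100 mm of shift or 360 degrees of turn. Its arguments: {"type":"object","properties":{"increments":{"type":"array"},"grip_force":{"type":"number"}},"required":["increments"]}

```bash
mkdir -p pics; ls
cat > h.py <<'E'
import numpy as np, cv2
from workcell import state, snapshot, camera_params, env, finder
from scipy.spatial.transform import Rotation as R
def K(p): return np.array([[p['fx'],0,p['cx']],[0,p['fy'],p['cy']],[0,0,1.]])
def ray(p,uv):
    x,y=cv2.undistortPoints(np.array([[uv]],float),K(p),np.array(p['dist'],float))[0,0]
    T=np.array(p['cam_to_world']); return T[:3,3],T[:3,:3]@np.array([x,-y,-1.])
def atz(p,uv,z):
    o,d=ray(p,uv); return o+d*(z-o[2])/d[2]
def atd(p,uv,dep):
    o,d=ray(p,uv); c,r=int(round(uv[0])),int(round(uv[1])); w=dep[r-2:r+3,c-2:c+3]; w=w[w>0]
    return o+d*np.median(w) if len(w) else None
def tri(a,b):
    A=[];B=[]
    for o,d in (a,b):
        d=d/np.linalg.norm(d);M=np.eye(3)-np.outer(d,d);A.append(M);B.append(M@o)
    return np.linalg.solve(sum(A),sum(B))
def save(n,im): cv2.imwrite(f'pics/{n}.png',im[:,:,::-1])
E
python3 - <<'E'
from h import *
np.set_printoptions(precision=4,suppress=True)
print(env.grip_point_offset,state()['position'],state()['tcp_rot'])
for c in ('top','scene'):
    im,d=snapshot(c);p=camera_params(c);save(c,im);print(c,np.array(p['cam_to_world'])[:3,3])
    for q in ('flat_grip','flat_tip','round_grip','rest','edge','petri'):
        for r in finder.landmark_of(q,c)[:4]: print(q,np.round(r['xy'],1),round(r['confidence'],2),atd(p,r['xy'],d))
E
```

```text
pics
0.0187 [0.2682 0.5913 0.2304] [ 0.2113  0.9774 -0.0009 -0.0001]
top [0.5205 0.0317 1.0926]
flat_grip [253.2 351.6] 0.96 [0.321  0.1843 0.0209]
flat_grip [477.6 343.3] 0.84 [ 0.3239 -0.2619  0.0212]
flat_tip [233.6 156.8] 0.92 [0.7052 0.2107 0.0412]
flat_tip [201.9 407.5] 0.86 [0.2051 0.2952 0.0053]
flat_tip [411.9 295.6] 0.77 [ 0.4221 -0.1347  0.0052]
round_grip [190.7 246.4] 0.96 [0.5321 0.2968 0.0485]
rest [218.  224.1] 0.78 [0.5759 0.2503 0.0086]
edge [457.2 179. ] 0.77 [ 0.6426 -0.2109  0.1011]
petri [346.4 110.8] 0.67 [ 0.7991 -0.014   0.0049]
scene [1.1613 0.2196 0.7474]
flat_grip [411.8 282.9] 0.68 [0.5508 0.1967 0.0496]
flat_grip [423.5 217.1] 0.57 [0.3197 0.1809 0.0213]
flat_grip [251.  179.5] 0.55 [ 0.3293 -0.2586  0.0212]
flat_tip [283.2 223.8] 0.95 [ 0.4337 -0.1269  0.0008]
flat_tip [478.9 205.7] 0.87 [0.213  0.3    0.0054]
flat_tip [403.3 355.4] 0.68 [0.7069 0.2154 0.0389]
round_grip [465.5 293.4] 0.65 [0.5404 0.2985 0.0487]
rest [435.4 313. ] 0.93 [0.5743 0.2539 0.0087]
edge [201.3 245.8] 0.95 [ 0.6443 -0.204   0.1019]
petri [257.9 369.5] 0.88 [ 0.7997 -0.02    0.0044]
```

View pics/top.png

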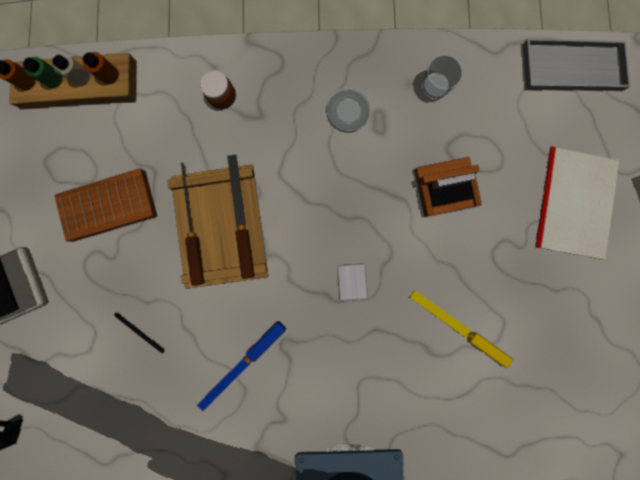

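View pics/scene.png

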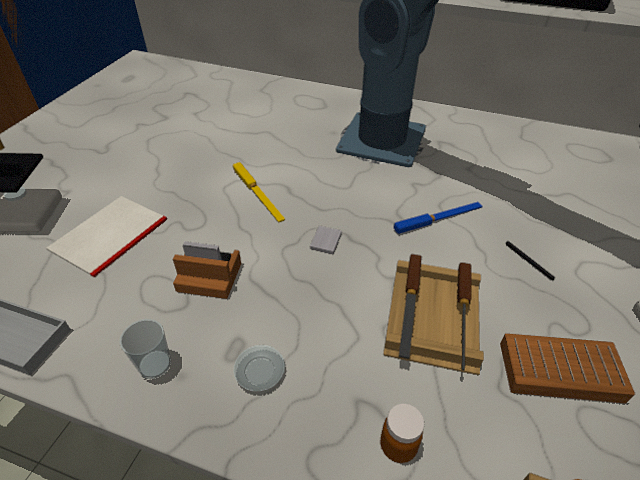

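The flat file is the brown-handled one with the broad blade, top view handle (243,250), tip (233,157). The round file is at handle (194,260), and the look-alikes are blue (250,352) and yellow (475,340). I'll measure precisely and confirm with a crop.

Run:
```python
from h import *
np.set_printoptions(precision=4,suppress=True)
S={}
for c in ('top','scene'):
    im,d=snapshot(c);p=camera_params(c)
    if c=='top': save('crop',cv2.resize(im[140:300,150:500],None,fx=2.28,fy=2.28,interpolation=cv2.INTER_CUBIC))
    for q in ('flat_grip','flat_tip','round_grip','rest','edge'):
        for r in finder.landmark_of(q,c): S.setdefault(q,{}).setdefault(c,[]).append((ray(p,r['xy']),r['xy']))
    v,u=np.mgrid[0:480,0:640]
    xy=cv2.undistortPoints(np.stack([u,v],-1).reshape(-1,1,2).astype(float),K(p),np.array(p['dist'],float))[:,0]
    T=np.array(p['cam_to_world']);dd=d.reshape(-1,1)
    P=(np.c_[xy[:,0],-xy[:,1],-np.ones(len(xy))]*dd)@T[:3,:3].T+T[:3,3]
    P=P[dd[:,0]>0]
    def rect(n,m):
        Q=P[m]; 
        if len(Q)<8: print(c,n,len(Q));return
        r=cv2.minAreaRect((Q[:,:2]*1000).astype(np.float32)); print(c,n,len(Q),np.round(r[0],1),np.round(r[1],1),round(r[2],2),'z',np.median(Q[:,2]),Q[:,2].max())
    x,y,z=P.T
    J=(abs(x-.643)<.1)&(abs(y+.207)<.1)
    rect('platetop',J&(z>.096)); rect('jig',J&(z>.03)&(z<.09)); rect('jigtop',J&(z>.06)&(z<.085))
    B=(abs(x-.575)<.17)&(abs(y-.25)<.14)
    rect('rest',B&(z>.005)&(z<.036)); rect('flat handle',B&(z>.043)&(y<.245)); rect('round handle',B&(z>.043)&(y>.245))
    F=(abs(x-.66)<.06)&(abs(y-.21)<.025); rect('flat blade',F&(z>.037))
for q in S:
    for a in S[q].get('top',[]):
        for b in S[q].get('scene',[]):
            X=tri(a[0],b[0]); 
            dist=[np.linalg.norm(np.cross(X-o,k/np.linalg.norm(k))) for o,k in (a[0],b[0])]
            if max(dist)<.006: print(q,np.round(a[1]),np.round(b[1]),X,np.round(dist,4))
```

```text
top platetop 260 [ 642.7 -208.6] [12.6 70.5] 10.52 z 0.10133774033249082 0.10675308331102218
top jig 2162 [ 637.7 -209.3] [100.6 112.5] 10.17 z 0.04501455299949764 0.08963535163953429
top jigtop 473 [ 650.4 -207. ] [ 28.2 111.2] 10.66 z 0.07481969461850779 0.08483803636588783
top rest 7333 [573.9 250.9] [278.1 337.1] 89.99 z 0.009124092580564902 0.03599620665738379
top flat handle 742 [589.3 201.2] [241.9  24.9] 6.35 z 0.04776096332130586 0.05412560685028067
top round handle 654 [572.9 298.9] [232.6  25.8] 6.1 z 0.04826444143955877 0.05440347655521727
top flat blade 576 [655.8 212.2] [ 49.3 109. ] 83.01 z 0.040906959066400406 0.04651820143334273
scene platetop 223 [ 643.  -208.2] [15.1 70.6] 9.31 z 0.1008931982700928 0.10428165985932725
scene jig 1841 [ 638.7 -208.5] [100.7 110.6] 9.99 z 0.05182985001571028 0.08999345336437659
scene jigtop 721 [ 650.7 -206.3] [ 29.3 110.2] 10.42 z 0.07434310007670197 0.08499962883508494
scene rest 7245 [562.  255.6] [288.8 251. ] 10.52 z 0.009143753307164992 0.035995988868652073
scene flat handle 489 [585.  201.1] [235.3  24. ] 6.53 z 0.0481424020727
[... 171 characters left out ...]
 82.45 z 0.0406406631491909 0.04498347483531884
flat_grip [243. 240.] [412. 282.] [0.5424 0.1955 0.0412] [0.0007 0.0007]
flat_grip [479. 338.] [248. 178.] [ 0.3368 -0.2629  0.0311] [0.0002 0.0002]
flat_grip [254. 349.] [424. 217.] [0.3274 0.1817 0.0294] [0.0007 0.0007]
flat_tip [234. 158.] [401. 358.] [0.7054 0.2127 0.0276] [0.0001 0.0001]
flat_tip [411. 294.] [285. 223.] [ 0.4232 -0.1311 -0.0067] [0.003 0.003]
flat_tip [202. 406.] [479. 205.] [0.2071 0.2986 0.0014] [0.0019 0.0019]
round_grip [189. 245.] [463. 290.] [0.5349 0.2961 0.0513] [0.003 0.003]
rest [222. 227.] [433. 314.] [ 0.5705  0.2472 -0.0031] [0.0026 0.0026]
edge [454. 177.] [202. 246.] [ 0.6451 -0.2035  0.1015] [0.0012 0.0012]
```

View pics/crop.png

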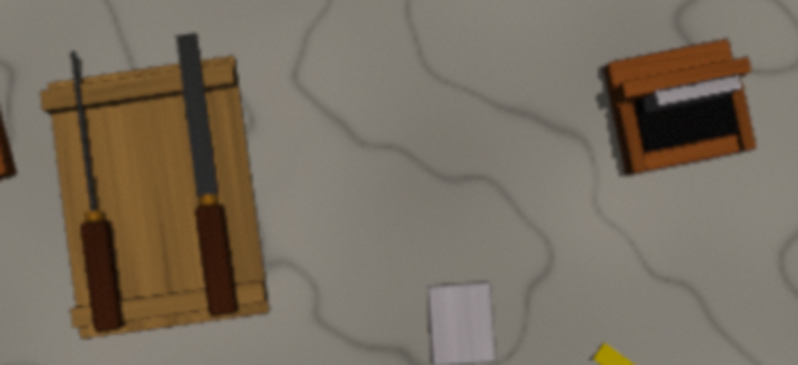

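The crop shows the broad grey blade with a brown handle (crop (205,130)), and the thin rat-tail is at (85,150). So the flat file is the one at y≈0.196 with its grip at (0.542, 0.196, 0.038) and yaw 6.5°. The edge is at (0.643, -0.208, 0.101) with yaw about 10.2°. Moving now.

{"name": "drive_tool", "arguments": {"increments": [[[-0.826,-0.494,0],[0,0,-0.019],1],[[-0.826,-0.494,0],[0,0,0],1],[[-0.826,-0.494,0],[0,0,0],1]]}}

```text
clock: 1.55
position: [0.3285, 0.5071, 0.2312]
tcp_rot: [0.217, 0.976, -0.001, 0.002]
ft_force: [2.1, -1.2, 0.6]
finger_gap: 0.0855
```

{"name": "drive_tool", "arguments": {"increments": [[[-0.826,-0.494,0],[0,0,0],1],[[-0.826,-0.494,0],[0,0,0],1],[[-0.826,-0.494,0],[0,0,0],1]]}}

```text
clock: 1.8
position: [0.3831, 0.4273, 0.2315]
tcp_rot: [0.215, 0.977, -0.001, 0.002]
ft_force: [1.2, -1.6, -0.5]
finger_gap: 0.0855
```

{"name": "drive_tool", "arguments": {"increments": [[[-0.826,-0.494,0],[0,0,0],1],[[-0.826,-0.494,0],[0,0,0],1],[[-0.826,-0.494,0],[0,0,0],1]]}}

```text
clock: 2.05
position: [0.4374, 0.3481, 0.2316]
tcp_rot: [0.215, 0.977, -0.001, 0.002]
ft_force: [1.1, -0.4, -0.1]
finger_gap: 0.0854
```

```bash
cat >> h.py <<'E'
def go(p,yaw,s=None):
    "increments to TCP p with tool down and tool y at yaw+90deg"
    s=s or state();c=R.from_quat(s['tcp_rot'])
    yw=np.radians(yaw);x=np.array([-np.cos(yw),-np.sin(yw),0]);y=np.array([-np.sin(yw),np.cos(yw),0]);z=np.array([0,0,-1.])
    t=R.from_matrix(np.c_[x,y,z]); 
    print('t',round(s['clock'],2),'pos',np.round(s['position'],4),'shift',np.round(c.inv().apply(np.array(p)-s['position'])*10,3),'turn',np.round((c.inv()*t).as_rotvec()/2/np.pi,4),'F',np.round(s['ft_force'],1),'gap',round(s['finger_gap'],4),'q',np.round(s['joint_positions'],2))
E
python3 -c "
from h import *
go([.542,.196,.14],6.5)"
```

```text
t 2.05 pos [0.4374 0.3481 0.2316] shift [-1.585 -0.938  0.923] turn [-0.0004  0.0005 -0.0872] F [ 1.1 -0.4 -0.1] gap 0.0854 q [-0.81  0.38  0.06  1.79 -0.02  0.98  0.4 ]
```

{"name": "drive_tool", "arguments": {"increments": [[[-0.8,-0.47,0.3],[0,0,0],1],[[-0.8,-0.47,0.3],[0,0,0],1],[[-0.8,-0.47,0.3],[0,0,0],1]]}}

```text
clock: 2.3
position: [0.4894, 0.272, 0.2001]
tcp_rot: [0.215, 0.977, -0.002, 0.001]
ft_force: [0.2, -1.4, 0.1]
finger_gap: 0.0853
```

{"name": "drive_tool", "arguments": {"increments": [[[-0.78,-0.47,0.3],[0,0,-0.087],1],[[-0.78,-0.47,0.3],[0,0,-0.087],1],[[-0.78,-0.47,0.3],[0,0,-0.087],1],[[-0.78,-0.47,0.3],[0,0,-0.087],1],[[-0.78,-0.47,0.3],[0,0,-0.087],1]]}}

```text
clock: 2.72
position: [0.5388, 0.2016, 0.1708]
tcp_rot: [-0.061, 0.998, -0.0, -0.0]
ft_force: [0.1, 1.5, 0.3]
finger_gap: 0.0856
```

Run:
```python
from h import *
np.set_printoptions(precision=4,suppress=True)
go([.542,.196,.0195],6.5)
p=camera_params('wrist');im,d=snapshot('wrist');save('wrist1',im)
for q in ('flat_grip','round_grip','flat_tip'):
    for r in finder.landmark_of(q,'wrist'): print(q,np.round(r['xy']),round(r['confidence'],2),atz(p,r['xy'],.038),atd(p,r['xy'],d))
v,u=np.mgrid[0:480,0:640]
xy=cv2.undistortPoints(np.stack([u,v],-1).reshape(-1,1,2).astype(float),K(p),np.array(p['dist'],float))[:,0]
T=np.array(p['cam_to_world']);dd=d.reshape(-1,1)
P=(np.c_[xy[:,0],-xy[:,1],-np.ones(len(xy))]*dd)@T[:3,:3].T+T[:3,3];P=P[dd[:,0]>0]
x,y,z=P.T
for m in ((abs(y-.2)<.03)&(z>.043)&(z<.056),):
    Q=P[m];print(len(Q))
    if len(Q)>9:print(cv2.minAreaRect((Q[:,:2]*1000).astype(np.float32)),np.median(Q[:,2]))
```

```text
t 2.72 pos [0.5388 0.2016 0.1708] shift [-0.026 -0.059  1.513] turn [-0.0001 -0.0001  0.0015] F [0.1 1.5 0.3] gap 0.0856 q [-0.42  0.48 -0.02  1.79  0.01  0.87  1.25]
flat_grip [306. 228.] 0.8 [0.5439 0.1987 0.038 ] [0.5408 0.1985 0.0488]
round_grip [431. 230.] 0.63 [0.533 0.297 0.038] [0.5304 0.2931 0.0483]
flat_tip [302. 397.] 0.73 [0.7057 0.2139 0.038 ] [0.7029 0.2137 0.0411]
4220
((567.147216796875, 199.6977081298828), (198.29820251464844, 24.009511947631836), 6.298065185546875) 0.048382088440984405
```

View pics/wrist1.png

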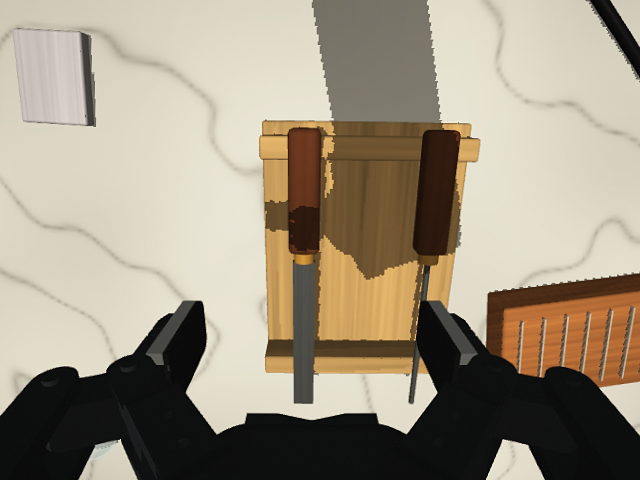

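The wrist view shows the flat file centred at column 305 between the fingers and the round file at 430. y refines to 0.197. Descending.

{"name": "drive_tool", "arguments": {"increments": [[[-0.03,-0.05,0.4],[0,0,0.001],1],[[-0.03,-0.05,0.7],[0,0,0.001],1],[[-0.03,-0.05,0.9],[0,0,0.001],1]]}}

```text
clock: 3.17
position: [0.5405, 0.1988, 0.0791]
tcp_rot: [-0.056, 0.998, -0.001, -0.001]
ft_force: [-0.8, -0.4, -0.6]
finger_gap: 0.0851
```

{"name": "drive_tool", "arguments": {"increments": [[[0,0,0.25],[0,0,0],1],[[0,0,0.5],[0,0,0],1],[[0,0,0.6],[0,0,0],1],[[0,0,0.6],[0,0,0],1]]}}

```text
clock: 3.5
position: [0.5397, 0.1988, 0.0192]
tcp_rot: [-0.057, 0.998, -0.001, -0.002]
ft_force: [-1.2, -0.4, 1.0]
finger_gap: 0.0854
```

```bash
python3 -c "
from h import *
go([.542,.1968,.0195],6.4)"
```

```text
t 3.5 pos [0.5397 0.1988 0.0192] shift [-0.02  -0.023 -0.003] turn [-0.0002 -0.0007  0.0004] F [-1.2 -0.4  1. ] gap 0.0854 q [-0.42  0.72 -0.02  1.85  0.02  0.58  1.24]
```

{"name": "drive_tool", "arguments": {"increments": [[[-0.02,-0.02,0],[0,0,0],1],[[-0.02,-0.02,0],[0,0,0],0],[[-0.02,-0.02,0],[0,0,0],0],[[-0.02,-0.02,0],[0,0,0],0],[[-0.02,-0.02,0],[0,0,0],0]], "grip_force": 100}}

```text
clock: 3.92
position: [0.5444, 0.1976, 0.0223]
tcp_rot: [-0.057, 0.998, 0.0, 0.001]
ft_force: [0.4, -0.4, 0.7]
finger_gap: 0.0388
```

{"name": "drive_tool", "arguments": {"increments": [[[0,0,0],[0,0,0],0],[[0,0,0],[0,0,0],0],[[0,0,0],[0,0,0],0],[[0,0,0],[0,0,0],0],[[0,0,0],[0,0,0],0]]}}

```text
clock: 4.33
position: [0.5443, 0.1976, 0.0222]
tcp_rot: [-0.057, 0.998, 0.0, 0.0]
ft_force: [-0.5, 0.0, 6.3]
finger_gap: 0.0222
```

```bash
python3 -c "
from h import *
go([.542,.1968,.0195],6.4)"
```

```text
t 4.33 pos [0.5443 0.1976 0.0222] shift [ 0.024 -0.005  0.027] turn [0.     0.0002 0.0004] F [-0.5  0.   6.3] gap 0.0222 q [-0.41  0.71 -0.02  1.84  0.02  0.59  1.24]
```

{"name": "drive_tool", "arguments": {"increments": [[[0,0,-0.2],[0,0,0],0],[[0,0,-0.45],[0,0,0],0],[[0,0,-0.75],[0,0,0],0],[[0,0,-1],[0,0,0],0]]}}

```text
clock: 4.67
position: [0.5436, 0.1974, 0.1228]
tcp_rot: [-0.057, 0.998, -0.0, -0.0]
ft_force: [-0.1, 0.5, -0.6]
finger_gap: 0.0222
```

{"name": "drive_tool", "arguments": {"increments": [[[0,0,-0.3],[0,0,0],0],[[0,0,-0.5],[0,0,0],0],[[0,0,-0.5],[0,0,0],0]]}}

```text
clock: 4.92
position: [0.5464, 0.1984, 0.1759]
tcp_rot: [-0.057, 0.998, 0.001, 0.004]
ft_force: [0.6, -0.5, -1.1]
finger_gap: 0.0224
```

```bash
cat >> h.py <<'E'
def cloud(c):
    p=camera_params(c);im,d=snapshot(c)
    v,u=np.mgrid[0:480,0:640]
    xy=cv2.undistortPoints(np.stack([u,v],-1).reshape(-1,1,2).astype(float),K(p),np.array(p['dist'],float))[:,0]
    T=np.array(p['cam_to_world']);dd=d.reshape(-1,1)
    P=(np.c_[xy[:,0],-xy[:,1],-np.ones(len(xy))]*dd)@T[:3,:3].T+T[:3,3]
    return im,P.reshape(480,640,3),(dd>0).reshape(480,640)
def blade(c,name=None,off=(25,175)):
    "points of the held blade, in the frame of the TCP heading"
    s=state();im,P,m=cloud(c)
    if name: save(name,im)
    r=R.from_quat(s['tcp_rot']);L=r.inv().apply(P.reshape(-1,3)-s['position'])*1000
    a,b,h=-L[:,0],L[:,1],-L[:,2]
    k=m.ravel()&(a>off[0])&(a<off[1])&(abs(b)<20)&(h>5)&(h<45)
    if k.sum()<20: print(c,'few',k.sum());return
    a,b,h=a[k],b[k],h[k]
    print(c,k.sum(),'ahead',a.min().round(1),a.max().round(1),'h slope/deg,at100',[np.degrees(np.arctan(np.polyfit(a,h,1)[0])).round(2),np.polyval(np.polyfit(a,h,1),100).round(1)],'lat',[np.degrees(np.arctan(np.polyfit(a,b,1)[0])).round(2),np.polyval(np.polyfit(a,b,1),100).round(1)])
E
python3 - <<'E'
from h import *
go([.497,-.235,.18],10.2)
for c in ('top','scene','wrist'): blade(c,'held_'+c,(40,185))
E
```

```text
t 4.92 pos [0.5464 0.1984 0.1759] shift [ 0.985 -4.25  -0.058] turn [ 0.0003  0.0012 -0.0101] F [ 0.6 -0.5 -1.1] gap 0.0224 q [-0.41  0.48 -0.02  1.78  0.01  0.87  1.25]
top 819 ahead 40.7 167.5 h slope/deg,at100 [np.float64(-0.03), np.float64(18.5)] lat [np.float64(-0.58), np.float64(-0.7)]
scene 718 ahead 40.4 167.2 h slope/deg,at100 [np.float64(-0.31), np.float64(18.5)] lat [np.float64(-0.36), np.float64(-0.5)]
wrist 363 ahead 40.0 46.3 h slope/deg,at100 [np.float64(-2.61), np.float64(16.2)] lat [np.float64(2.57), np.float64(3.3)]
```

View pics/held_scene.png

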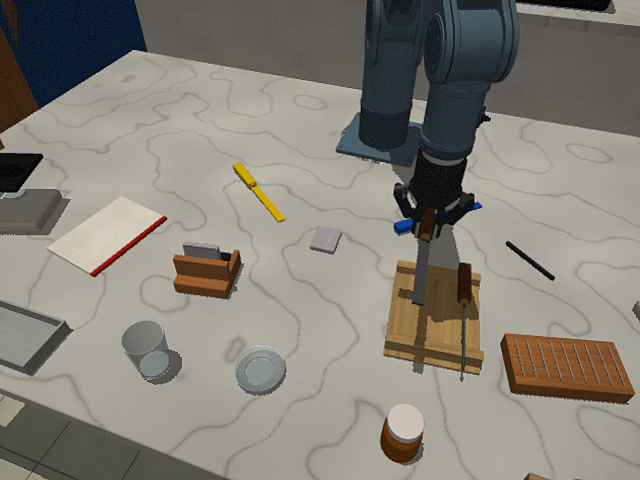

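The file is held level with the tip 167 mm ahead of the TCP and the underside 13.5 mm above it. In the scene view the handle is at (428,222), blade to (418,300), and the round file is undisturbed. Carrying it over.

{"name": "drive_tool", "arguments": {"increments": [[[0.1,-0.4,0],[0,0,0],0],[[0.2,-0.8,0],[0,0,0],0],[[0.2,-0.85,0],[0,0,0],0]]}}

```text
clock: 5.32
position: [0.5313, 0.1015, 0.1691]
tcp_rot: [-0.053, 0.999, -0.003, -0.003]
ft_force: [-0.1, -1.5, -1.4]
finger_gap: 0.0225
```

{"name": "drive_tool", "arguments": {"increments": [[[0.1,-0.4,0],[0,0,0],0],[[0.2,-0.8,0],[0,0,0],0],[[0.2,-0.85,0],[0,0,0],0]]}}

```text
clock: 5.57
position: [0.5208, 0.0149, 0.1695]
tcp_rot: [-0.053, 0.999, -0.002, -0.003]
ft_force: [0.3, -0.7, -2.0]
finger_gap: 0.0225
```

{"name": "drive_tool", "arguments": {"increments": [[[0.1,-0.4,0],[0,0,0],0],[[0.2,-0.8,0],[0,0,0],0],[[0.2,-0.85,0],[0,0,0],0]]}}

```text
clock: 5.82
position: [0.5105, -0.0714, 0.1699]
tcp_rot: [-0.052, 0.999, -0.002, -0.002]
ft_force: [0.4, -2.5, -0.8]
finger_gap: 0.0223
```

{"name": "drive_tool", "arguments": {"increments": [[[0.1,-0.4,0],[0,0,0],0],[[0.2,-0.8,0],[0,0,0],0],[[0.2,-0.85,0],[0,0,0],0]]}}

```text
clock: 6.07
position: [0.5002, -0.158, 0.1701]
tcp_rot: [-0.052, 0.999, -0.002, -0.002]
ft_force: [-0.3, -1.9, -0.4]
finger_gap: 0.0224
```

{"name": "drive_tool", "arguments": {"increments": [[[0.1,-0.4,0],[0,0,-0.01],0],[[0.2,-0.8,0],[0,0,-0.01],0],[[0.2,-0.85,0],[0,0,-0.01],0],[[0.2,-0.85,0],[0,0,-0.01],0]]}}

```text
clock: 6.4
position: [0.4912, -0.24, 0.17]
tcp_rot: [-0.085, 0.996, -0.001, -0.001]
ft_force: [-0.1, 0.3, -1.2]
finger_gap: 0.0224
```

```bash
python3 -c "
from h import *
go([.498,-.2346,.12],10.2)
for c in ('top','scene'): blade(c,None,(40,185))"
```

```text
t 6.4 pos [ 0.4912 -0.24    0.17  ] shift [-0.078  0.042  0.5  ] turn [-0.0001 -0.0004 -0.0013] F [-0.1  0.3 -1.2] gap 0.0224 q [ 0.31  0.44  0.08  1.87 -0.04  0.83  2.15]
top 876 ahead 40.0 167.4 h slope/deg,at100 [np.float64(-0.25), np.float64(18.0)] lat [np.float64(-0.26), np.float64(0.2)]
scene 494 ahead 40.0 167.8 h slope/deg,at100 [np.float64(-0.31), np.float64(18.0)] lat [np.float64(-0.4), np.float64(1.3)]
```

{"name": "drive_tool", "arguments": {"increments": [[[-0.08,0.04,0.3],[0,0,-0.001],0],[[-0.08,0.04,0.5],[0,0,-0.001],0],[[-0.08,0.04,0.5],[0,0,-0.001],0],[[-0.08,0.04,0.5],[0,0,-0.001],0]]}}

```text
clock: 6.83
position: [0.4995, -0.229, 0.1203]
tcp_rot: [-0.093, 0.996, 0.001, -0.001]
ft_force: [0.4, -0.1, -1.3]
finger_gap: 0.0226
```

Run:
```python
from h import *
go([.498,-.2346,.0835],10.2)
for c in ('top','scene'): blade(c,None,(40,185))
go([.498,-.2346,.0835],10.2)
im,P,m=cloud('scene');P=P[m]
x,y,z=P.T
Q=P[(abs(x-.643)<.03)&(abs(y+.207)<.06)&(z>.096)&(z<.108)];print(cv2.minAreaRect((Q[:,:2]*1000).astype(np.float32)),np.median(Q[:,2]))
Q=P[(abs(x-.6)<.1)&(abs(y+.21)<.06)&(z>.125)&(z<.145)];print('blade',Q[:,2].min(),Q[:,2].max(),Q[np.argmax(Q[:,0])])
```

```text
t 6.83 pos [ 0.4995 -0.229   0.1203] shift [ 0.024 -0.053  0.368] turn [ 0.0003 -0.0004  0.0012] F [ 0.4 -0.1 -1.3] gap 0.0226 q [ 0.3   0.52  0.06  1.89 -0.05  0.74  2.14]
top 731 ahead 40.2 166.8 h slope/deg,at100 [np.float64(-0.04), np.float64(18.0)] lat [np.float64(-0.74), np.float64(0.5)]
scene 481 ahead 40.4 167.1 h slope/deg,at100 [np.float64(-0.2), np.float64(18.2)] lat [np.float64(-0.24), np.float64(1.0)]
t 6.93 pos [ 0.5009 -0.2305  0.1222] shift [ 0.036 -0.035  0.387] turn [-0.0001  0.0001  0.001 ] F [-0.3  0.6 -0.5] gap 0.0224 q [ 0.3   0.52  0.06  1.89 -0.05  0.74  2.15]
((642.9979248046875, -208.42198181152344), (15.428472518920898, 70.1819076538086), 9.87720775604248) 0.10094338005799841
blade 0.12588822305763236 0.1449767680642462 [ 0.66683017 -0.20710662  0.14045231]
```

{"name": "drive_tool", "arguments": {"increments": [[[0.03,-0.04,0.1],[0,0,0.001],0],[[0.03,-0.04,0.23],[0,0,0.001],0],[[0.03,-0.04,0.32],[0,0,0.001],0],[[0.03,-0.04,0.36],[0,0,0.001],0],[[0.03,-0.04,0.38],[0,0,0.001],0]]}}

```text
clock: 7.4
position: [0.4977, -0.2358, 0.0829]
tcp_rot: [-0.088, 0.996, -0.0, -0.0]
ft_force: [-2.3, -1.0, 2.8]
finger_gap: 0.0225
```

Run:
```python
from h import *
go([.5738,-.2209,.0835],10.2)
for c in ('scene','top'): blade(c,'set_'+c,(40,185))
go([.5738,-.2209,.0835],10.2)
print(state()['ft_torque'])
```

```text
t 7.4 pos [ 0.4977 -0.2358  0.0829] shift [-0.775  0.013 -0.006] turn [-0.     -0.0001 -0.0002] F [-2.3 -1.   2.8] gap 0.0225 q [ 0.32  0.58  0.06  1.91 -0.05  0.66  2.15]
scene 524 ahead 40.2 167.1 h slope/deg,at100 [np.float64(-1.11), np.float64(18.8)] lat [np.float64(0.21), np.float64(1.0)]
top 752 ahead 40.1 166.9 h slope/deg,at100 [np.float64(-0.43), np.float64(18.7)] lat [np.float64(-0.36), np.float64(0.5)]
t 7.5 pos [ 0.4979 -0.2358  0.0834] shift [-0.774  0.013 -0.001] turn [-0.     -0.     -0.0002] F [-1.8 -0.4  2.4] gap 0.0223 q [ 0.32  0.58  0.06  1.91 -0.05  0.66  2.15]
[-0.09015577  0.02146652 -0.07287034]
```

Net contact is about 4 N (file weight included), which matches a 4 mm press. First stroke.

{"name": "drive_tool", "arguments": {"increments": [[[-0.1,0.0,0],[0,0,0],0],[[-0.24,0.0,0],[0,0,0],0],[[-0.38,0.005,0],[0,0,0],0],[[-0.52,0.01,0],[0,0,0],0],[[-0.65,0.013,0],[0,0,0],0]]}}

```text
clock: 7.92
position: [0.563, -0.2224, 0.084]
tcp_rot: [-0.089, 0.996, -0.0, 0.0]
ft_force: [-2.1, -0.4, 2.4]
finger_gap: 0.0222
```

Run:
```python
from h import *
go([.5738,-.2209,.0835],10.2)
```

```text
t 7.92 pos [ 0.563  -0.2224  0.084 ] shift [-0.108 -0.005  0.006] turn [-0.      0.0001 -0.    ] F [-2.1 -0.4  2.4] gap 0.0222 q [ 0.26  0.65  0.06  1.76 -0.06  0.73  2.1 ]
```

{"name": "drive_tool", "arguments": {"increments": [[[-0.08,0,0],[0,0,0],0],[[-0.12,0,0],[0,0,0],0],[[-0.12,0,0],[0,0,0],0]]}}

```text
clock: 8.17
position: [0.5749, -0.22, 0.0837]
tcp_rot: [-0.089, 0.996, -0.0, 0.001]
ft_force: [0.4, 0.7, 3.3]
finger_gap: 0.0224
```

Run:
```python
from h import *
go([.5738,-.2209,.0835],10.2)
blade('scene','end1',(40,185))
go([.5738,-.2209,.0835],10.2)
```

```text
t 8.17 pos [ 0.5749 -0.22    0.0837] shift [ 0.012 -0.007  0.002] turn [-0.      0.0003  0.0001] F [0.4 0.7 3.3] gap 0.0224 q [ 0.25  0.66  0.06  1.73 -0.06  0.74  2.09]
scene 615 ahead 40.0 167.6 h slope/deg,at100 [np.float64(0.99), np.float64(17.9)] lat [np.float64(-0.14), np.float64(1.3)]
t 8.22 pos [ 0.5744 -0.2201  0.0837] shift [ 0.007 -0.007  0.002] turn [-0.      0.0002  0.    ] F [0.5 1.6 2.5] gap 0.0224 q [ 0.25  0.66  0.06  1.74 -0.06  0.74  2.09]
```

View pics/end1.png

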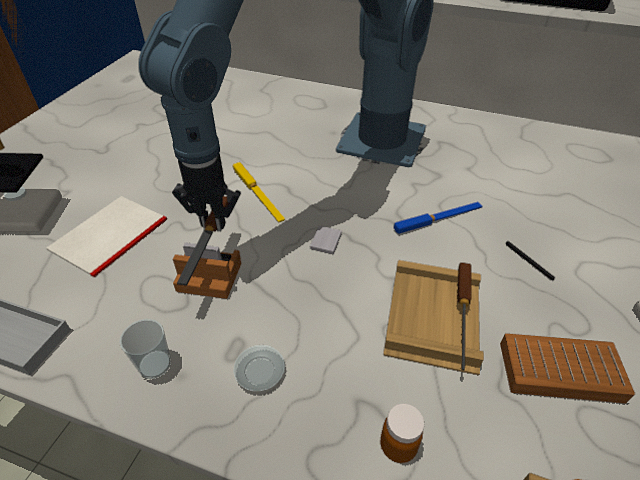

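The blade tip at (185,283) is well past the plate at (190,248), about 98 mm crossed, and the plate is on the stop. Lifting straight up and returning through the air.

{"name": "drive_tool", "arguments": {"increments": [[[0,0,-0.2],[0,0,0],0],[[0,0,-0.38],[0,0,0],0],[[0,0,-0.4],[0,0,0],0],[[0,0,-0.4],[0,0,0],0]]}}

```text
clock: 8.55
position: [0.5737, -0.2209, 0.124]
tcp_rot: [-0.088, 0.996, -0.0, 0.001]
ft_force: [-0.3, -0.7, -1.2]
finger_gap: 0.0225
```

{"name": "drive_tool", "arguments": {"increments": [[[0.25,0,0],[0,0,0],0],[[0.5,0,0],[0,0,0],0],[[0.7,0,0],[0,0,0],0],[[0.77,0,0],[0,0,0],0],[[0.77,0,0],[0,0,0],0]]}}

```text
clock: 8.97
position: [0.4951, -0.2345, 0.1222]
tcp_rot: [-0.087, 0.996, 0.0, -0.002]
ft_force: [0.8, 0.4, -0.4]
finger_gap: 0.0224
```

Run:
```python
from h import *
blade('top',None,(40,185))
go([.498,-.2346,.0835],10.2)
im,P,m=cloud('scene');P=P[m];save('back1',im)
x,y,z=P.T
Q=P[(abs(x-.643)<.03)&(abs(y+.207)<.06)&(z>.096)&(z<.108)];print(cv2.minAreaRect((Q[:,:2]*1000).astype(np.float32)),np.median(Q[:,2]))
go([.498,-.2346,.0835],10.2)
```

```text
top 785 ahead 40.1 166.8 h slope/deg,at100 [np.float64(-0.11), np.float64(18.0)] lat [np.float64(-0.2), np.float64(0.8)]
t 9.02 pos [ 0.4972 -0.2341  0.1227] shift [-0.008 -0.007  0.392] turn [ 0.0001 -0.0001 -0.0002] F [-0.  -0.1 -0.3] gap 0.0222 q [ 0.31  0.51  0.07  1.89 -0.05  0.74  2.15]
((641.4639892578125, -207.78109741210938), (15.087467193603516, 69.08528137207031), 10.354823112487793) 0.1010491561946798
t 9.07 pos [ 0.4985 -0.2337  0.123 ] shift [ 0.006 -0.008  0.395] turn [ 0.      0.0001 -0.0001] F [-0.1 -0.8 -0.6] gap 0.0223 q [ 0.31  0.51  0.07  1.89 -0.05  0.74  2.15]
```

{"name": "drive_tool", "arguments": {"increments": [[[0,0,0.12],[0,0,0],0],[[0,0,0.25],[0,0,0],0],[[0,0,0.33],[0,0,0],0],[[0,0,0.37],[0,0,0],0],[[0,0,0.39],[0,0,0],0]]}}

```text
clock: 9.48
position: [0.4982, -0.2335, 0.0834]
tcp_rot: [-0.089, 0.996, 0.0, -0.0]
ft_force: [-1.0, 0.7, 2.0]
finger_gap: 0.0224
```

Run:
```python
from h import *
go([.5738,-.2209,.0835],10.2)
```

```text
t 9.48 pos [ 0.4982 -0.2335  0.0834] shift [-0.766 -0.01  -0.001] turn [ 0.0001 -0.      0.0001] F [-1.   0.7  2. ] gap 0.0224 q [ 0.31  0.58  0.06  1.91 -0.05  0.66  2.15]
```

{"name": "drive_tool", "arguments": {"increments": [[[-0.1,0,0],[0,0,0],0],[[-0.24,0,0],[0,0,0],0],[[-0.38,0,0],[0,0,0],0],[[-0.52,0,0],[0,0,0],0],[[-0.65,0,0],[0,0,0],0]]}}

```text
clock: 9.9
position: [0.5636, -0.2226, 0.085]
tcp_rot: [-0.089, 0.996, -0.0, 0.001]
ft_force: [-2.2, -0.2, 1.4]
finger_gap: 0.0225
```

{"name": "drive_tool", "arguments": {"increments": [[[-0.08,0,0],[0,0,0],0],[[-0.13,0,0],[0,0,0],0],[[-0.13,0,0],[0,0,0],0]]}}

```text
clock: 10.15
position: [0.5762, -0.2201, 0.0847]
tcp_rot: [-0.089, 0.996, -0.0, 0.001]
ft_force: [-0.8, 0.9, 2.3]
finger_gap: 0.0223
```

Run:
```python
from h import *
go([.5738,-.2209,.0835],10.2)
```

```text
t 10.15 pos [ 0.5762 -0.2201  0.0847] shift [ 0.025 -0.004  0.012] turn [-0.0001  0.0003  0.    ] F [-0.8  0.9  2.3] gap 0.0223 q [ 0.25  0.66  0.07  1.73 -0.06  0.75  2.09]
```

Stroke 2 is done with about 99 mm crossed. I'll lift, return and make a third stroke with a slightly firmer press, since time allows.

{"name": "drive_tool", "arguments": {"increments": [[[0,0,-0.2],[0,0,0],0],[[0,0,-0.38],[0,0,0],0],[[0,0,-0.4],[0,0,0],0],[[0,0,-0.4],[0,0,0],0]]}}

```text
clock: 10.48
position: [0.5749, -0.2208, 0.1251]
tcp_rot: [-0.088, 0.996, -0.0, 0.001]
ft_force: [-1.4, -0.2, -2.0]
finger_gap: 0.0223
```

{"name": "drive_tool", "arguments": {"increments": [[[0.25,0,0],[0,0,0],0],[[0.5,0,0],[0,0,0],0],[[0.7,0,0],[0,0,0],0],[[0.78,0,0],[0,0,0],0],[[0.78,0,0],[0,0,0],0]]}}

```text
clock: 10.9
position: [0.495, -0.2346, 0.1233]
tcp_rot: [-0.087, 0.996, 0.0, -0.001]
ft_force: [0.5, 0.8, -1.6]
finger_gap: 0.022
```

Run:
```python
from h import *
for c in ('scene','top'):
    im,P,m=cloud(c);P=P[m]
    x,y,z=P.T
    Q=P[(abs(x-.643)<.03)&(abs(y+.207)<.06)&(z>.096)&(z<.108)];print(cv2.minAreaRect((Q[:,:2]*1000).astype(np.float32)),np.median(Q[:,2]))
go([.498,-.2346,.0830],10.2)
```

```text
((642.5548706054688, -207.62501525878906), (16.345760345458984, 69.95294952392578), 9.478425979614258) 0.10086050107239092
((641.8060913085938, -209.12257385253906), (12.410566329956055, 70.75299835205078), 10.765616416931152) 0.10129355374963522
t 11.0 pos [ 0.4986 -0.2337  0.124 ] shift [ 0.007 -0.008  0.41 ] turn [ 0.      0.0001 -0.0001] F [ 0.6 -0.1 -0.9] gap 0.0224 q [ 0.3   0.51  0.07  1.89 -0.05  0.74  2.15]
```

The plate is still at the stop (within noise). Third stroke.

{"name": "drive_tool", "arguments": {"increments": [[[0,0,0.12],[0,0,0],0],[[0,0,0.26],[0,0,0],0],[[0,0,0.35],[0,0,0],0],[[0,0,0.39],[0,0,0],0],[[0,0,0.41],[0,0,0],0]]}}

```text
clock: 11.42
position: [0.4984, -0.2335, 0.0824]
tcp_rot: [-0.089, 0.996, 0.0, -0.0]
ft_force: [-0.5, 1.3, 3.2]
finger_gap: 0.0225
```

{"name": "drive_tool", "arguments": {"increments": [[[-0.1,0,0],[0,0,0],0],[[-0.24,0,0],[0,0,0],0],[[-0.38,0,0.005],[0,0,0],0],[[-0.52,0,0.005],[0,0,0],0],[[-0.65,0,0.005],[0,0,0],0]]}}

```text
clock: 11.83
position: [0.5634, -0.2227, 0.0836]
tcp_rot: [-0.089, 0.996, -0.0, 0.0]
ft_force: [-2.3, -1.6, 2.5]
finger_gap: 0.0223
```

{"name": "drive_tool", "arguments": {"increments": [[[-0.08,0,0],[0,0,0],0],[[-0.13,0,0],[0,0,0],0],[[-0.13,0,0],[0,0,0],0]]}}

```text
clock: 12.08
position: [0.5762, -0.2201, 0.0833]
tcp_rot: [-0.089, 0.996, -0.0, 0.001]
ft_force: [1.4, 0.5, 2.5]
finger_gap: 0.0224
```

{"name": "drive_tool", "arguments": {"increments": [[[0,0,-0.2],[0,0,0],0],[[0,0,-0.4],[0,0,0],0],[[0,0,-0.75],[0,0,0],0],[[0,0,-0.9],[0,0,0],0],[[0,0,-0.9],[0,0,0],0]]}}

```text
clock: 12.5
position: [0.5766, -0.2214, 0.1768]
tcp_rot: [-0.088, 0.996, -0.001, 0.003]
ft_force: [0.7, -0.4, -1.2]
finger_gap: 0.0223
```

Run:
```python
from h import *
for c in ('scene','top'):
    im,P,m=cloud(c);P=P[m]
    x,y,z=P.T
    Q=P[(abs(x-.643)<.03)&(abs(y+.207)<.06)&(z>.096)&(z<.108)];print(cv2.minAreaRect((Q[:,:2]*1000).astype(np.float32)),np.median(Q[:,2]))
    blade(c,None,(40,185))
go([.5443,.1976,.17],6.4)
```

```text
((641.780517578125, -207.41934204101562), (14.280402183532715, 69.03081512451172), 9.510189056396484) 0.1010893616639762
scene 608 ahead 40.2 167.7 h slope/deg,at100 [np.float64(-0.32), np.float64(18.0)] lat [np.float64(-0.31), np.float64(1.5)]
((639.6060180664062, -198.1591033935547), (12.778255462646484, 48.10560607910156), 11.114226341247559) 0.10118757592445171
top 859 ahead 40.2 167.0 h slope/deg,at100 [np.float64(-0.01), np.float64(18.0)] lat [np.float64(-0.55), np.float64(0.3)]
t 12.7 pos [ 0.5733 -0.2199  0.1712] shift [-0.452  4.161  0.017] turn [ 0.0002 -0.0004  0.0104] F [-0.5  0.  -2.4] gap 0.0221 q [ 0.23  0.54  0.08  1.69 -0.05  0.91  2.08]
```

{"name": "drive_tool", "arguments": {"increments": [[[-0.05,0.4,0],[0,0,0],0],[[-0.09,0.8,0],[0,0,0],0],[[-0.09,0.83,0],[0,0,0],0]]}}

```text
clock: 12.95
position: [0.5677, -0.1272, 0.1708]
tcp_rot: [-0.093, 0.996, 0.003, -0.002]
ft_force: [0.2, 2.0, -2.1]
finger_gap: 0.0224
```

{"name": "drive_tool", "arguments": {"increments": [[[-0.05,0.4,0],[0,0,0],0],[[-0.09,0.8,0],[0,0,0],0],[[-0.09,0.83,0],[0,0,0],0]]}}

```text
clock: 13.2
position: [0.5616, -0.0439, 0.1711]
tcp_rot: [-0.094, 0.996, 0.003, -0.001]
ft_force: [-0.3, 1.1, -2.2]
finger_gap: 0.0222
```

{"name": "drive_tool", "arguments": {"increments": [[[-0.05,0.4,0],[0,0,0],0],[[-0.09,0.8,0],[0,0,0],0],[[-0.09,0.83,0],[0,0,0],0]]}}

```text
clock: 13.45
position: [0.5555, 0.0393, 0.1714]
tcp_rot: [-0.094, 0.996, 0.003, -0.001]
ft_force: [0.4, 1.2, -1.0]
finger_gap: 0.0225
```

{"name": "drive_tool", "arguments": {"increments": [[[-0.05,0.4,0],[0,0,0],0],[[-0.09,0.8,0],[0,0,0],0],[[-0.09,0.83,0],[0,0,0],0]]}}

```text
clock: 13.7
position: [0.5493, 0.1225, 0.1716]
tcp_rot: [-0.094, 0.996, 0.003, -0.001]
ft_force: [-0.1, 1.8, -1.0]
finger_gap: 0.0222
```

{"name": "drive_tool", "arguments": {"increments": [[[-0.05,0.4,0],[0,0,0.01],0],[[-0.09,0.7,0],[0,0,0.01],0],[[-0.09,0.83,0],[0,0,0.01],0],[[-0.09,0.83,0],[0,0,0.01],0],[[-0.09,0.83,0],[0,0,0.01],0]]}}

```text
clock: 14.12
position: [0.5448, 0.1961, 0.1717]
tcp_rot: [-0.058, 0.998, -0.0, -0.001]
ft_force: [-0.3, 0.3, -1.1]
finger_gap: 0.0222
```

Run:
```python
from h import *
go([.5443,.1976,.06],6.4)
```

```text
t 14.12 pos [0.5448 0.1961 0.1717] shift [0.    0.016 1.117] turn [-0.0001 -0.0003  0.0008] F [-0.3  0.3 -1.1] gap 0.0222 q [-0.44  0.49  0.02  1.78 -0.01  0.87  1.27]
```

{"name": "drive_tool", "arguments": {"increments": [[[0,0.015,0.35],[0,0,0.001],0],[[0,0.015,0.7],[0,0,0.001],0],[[0,0.015,0.95],[0,0,0.001],0],[[0,0.015,1.0],[0,0,0.001],0],[[0,0.015,1.0],[0,0,0.001],0]]}}

```text
clock: 14.53
position: [0.5443, 0.195, 0.071]
tcp_rot: [-0.053, 0.999, -0.001, -0.002]
ft_force: [-0.5, 0.3, -1.5]
finger_gap: 0.0224
```

Run:
```python
from h import *
for c in ('top','scene'): blade(c,None,(40,185))
go([.5443,.1976,.0222],6.4)
```

```text
top 654 ahead 40.2 166.9 h slope/deg,at100 [np.float64(0.01), np.float64(18.4)] lat [np.float64(0.63), np.float64(-0.6)]
scene 658 ahead 40.1 168.2 h slope/deg,at100 [np.float64(-0.46), np.float64(18.6)] lat [np.float64(0.05), np.float64(-0.4)]
t 14.63 pos [0.5466 0.1967 0.0739] shift [0.023 0.011 0.517] turn [-0.      0.0002 -0.0007] F [-0.7  0.5 -1.3] gap 0.0225 q [-0.43  0.63  0.01  1.83 -0.01  0.68  1.26]
```

{"name": "drive_tool", "arguments": {"increments": [[[0.02,0.01,0.2],[0,0,-0.001],0],[[0.02,0.01,0.38],[0,0,-0.001],0],[[0.02,0.01,0.46],[0,0,-0.001],0],[[0.02,0.01,0.48],[0,0,-0.001],0],[[0.02,0.01,0.48],[0,0,-0.001],0]]}}

```text
clock: 15.05
position: [0.544, 0.1983, 0.0256]
tcp_rot: [-0.057, 0.998, 0.0, 0.001]
ft_force: [0.8, 0.3, -0.4]
finger_gap: 0.0224
```

Run:
```python
from h import *
blade('top',None,(40,185))
blade('scene',None,(40,185))
go([.5443,.1976,.0222],6.4)
```

```text
top 703 ahead 40.1 166.9 h slope/deg,at100 [np.float64(-1.28), np.float64(17.6)] lat [np.float64(0.65), np.float64(-0.6)]
scene 739 ahead 40.1 168.1 h slope/deg,at100 [np.float64(-1.83), np.float64(17.3)] lat [np.float64(0.27), np.float64(-0.4)]
t 15.15 pos [0.5445 0.1987 0.0262] shift [ 0.003 -0.01   0.04 ] turn [0.0001 0.0004 0.0004] F [ 0.3 -0.5 -1.1] gap 0.0224 q [-0.43  0.71  0.01  1.84 -0.01  0.59  1.27]
```

{"name": "drive_tool", "arguments": {"increments": [[[0,-0.01,0.02],[0,0,0],0],[[0,-0.01,0.04],[0,0,0],0],[[0,-0.01,0.04],[0,0,0],0]]}}

```text
clock: 15.4
position: [0.5444, 0.1974, 0.0222]
tcp_rot: [-0.057, 0.998, 0.0, 0.001]
ft_force: [-2.0, -1.2, 9.0]
finger_gap: 0.0226
```

Run:
```python
from h import *
go([.5443,.1976,.0222],6.4)
```

```text
t 15.4 pos [0.5444 0.1974 0.0222] shift [ 0.001  0.002 -0.   ] turn [0.     0.0003 0.0004] F [-2.  -1.2  9. ] gap 0.0226 q [-0.43  0.71  0.01  1.84 -0.01  0.58  1.27]
```

Seated: contact force is 9 N at the original pose. Easing off and releasing.

{"name": "drive_tool", "arguments": {"increments": [[[0,0,-0.01],[0,0,0],0],[[0,0,-0.01],[0,0,0],0.7],[[0,0,-0.01],[0,0,0],0.7],[[0,0,-0.01],[0,0,0],0.7],[[0,0,-0.01],[0,0,0],0.7]], "grip_force": 20}}

```text
clock: 15.82
position: [0.5435, 0.1974, 0.0218]
tcp_rot: [-0.057, 0.998, -0.0, 0.0]
ft_force: [-0.4, -1.4, -1.1]
finger_gap: 0.0598
```

{"name": "drive_tool", "arguments": {"increments": [[[0,0,0],[0,0,0],0.7],[[0,0,0],[0,0,0],0.7],[[0,0,0],[0,0,0],0.7]]}}

```text
clock: 16.07
position: [0.5435, 0.1974, 0.0218]
tcp_rot: [-0.057, 0.998, -0.0, -0.0]
ft_force: [-0.4, -0.1, 0.6]
finger_gap: 0.0597
```

Run:
```python
from h import *
go([.5443,.1976,.0222],6.4)
```

```text
t 16.07 pos [0.5435 0.1974 0.0218] shift [-0.009  0.001 -0.004] turn [-0.     -0.      0.0005] F [-0.4 -0.1  0.6] gap 0.0597 q [-0.43  0.71  0.01  1.84 -0.01  0.58  1.27]
```

{"name": "drive_tool", "arguments": {"increments": [[[0,0,-0.2],[0,0,0],0.7],[[0,0,-0.5],[0,0,0],0.7],[[0,0,-0.9],[0,0,0],0.7],[[0,0,-1],[0,0,0],0.7]]}}

```text
clock: 16.4
position: [0.5464, 0.1984, 0.127]
tcp_rot: [-0.057, 0.998, 0.001, 0.004]
ft_force: [1.6, 0.5, 0.1]
finger_gap: 0.0596
```

{"name": "drive_tool", "arguments": {"increments": [[[0.4,0,-0.3],[0,0,0],0.7],[[0.8,0,-0.6],[0,0,0],0.7],[[1,0,-0.8],[0,0,0],0.7],[[1,0,-0.8],[0,0,0],0.7],[[1,0,-0.8],[0,0,0],0.7]]}}

```text
clock: 16.82
position: [0.4439, 0.1864, 0.2035]
tcp_rot: [-0.058, 0.998, 0.001, 0.002]
ft_force: [-0.0, 0.5, -0.6]
finger_gap: 0.06
```

Run:
```python
from h import *
np.set_printoptions(precision=4,suppress=True)
for c in ('top','scene'):
    im,P,m=cloud(c);save('fin_'+c,im);P=P[m];x,y,z=P.T
    def rect(n,k):
        Q=P[k]
        if len(Q)>8: r=cv2.minAreaRect((Q[:,:2]*1000).astype(np.float32));print(c,n,len(Q),np.round(r[0],1),np.round(r[1],1),round(r[2],2),np.median(Q[:,2]))
    B=(abs(x-.575)<.17)&(abs(y-.25)<.14)&(z<.056)
    rect('plate',(abs(x-.643)<.03)&(abs(y+.207)<.06)&(z>.096)&(z<.108))
    rect('flat',B&(z>.043)&(y<.245)); rect('round',B&(z>.043)&(y>.245))
    rect('blade',(abs(x-.66)<.06)&(abs(y-.21)<.025)&(z>.037))
    p=camera_params(c)
    for r in finder.landmark_of('petri',c)[:1]: print('petri',atz(p,r['xy'],0))
a=cv2.imread('pics/fin_top.png')[60:300,150:500]
cv2.imwrite('pics/fin.png',cv2.resize(a,None,fx=2.2,fy=2.2,interpolation=cv2.INTER_CUBIC))
print(state()['clock'])
```

```text
top plate 261 [ 641.7 -208.5] [12.8 69.6] 11.1 0.1010987383421339
top flat 740 [588.4 193.3] [238.4  40.1] 5.09 0.04770167139277315
top round 473 [588.4 301.8] [213.   25.3] 6.97 0.04805004397293411
top blade 576 [655.6 210.2] [ 49.5 110.6] 89.33 0.040830975941414493
petri [ 0.7991 -0.0133  0.    ]
scene plate 220 [ 641.8 -207.8] [14.9 70.4] 8.93 0.10082334629941869
scene flat 490 [574.1 200.7] [214.3  24. ] 6.02 0.0481642367773194
scene round 493 [507.9 294. ] [105.2  23.8] 7.26 0.048392175889257705
scene blade 574 [655.4 208.3] [ 42.9 109.7] 84.8 0.040482178773841804
petri [ 0.8006 -0.0225  0.    ]
17.0167
```

View pics/fin.png

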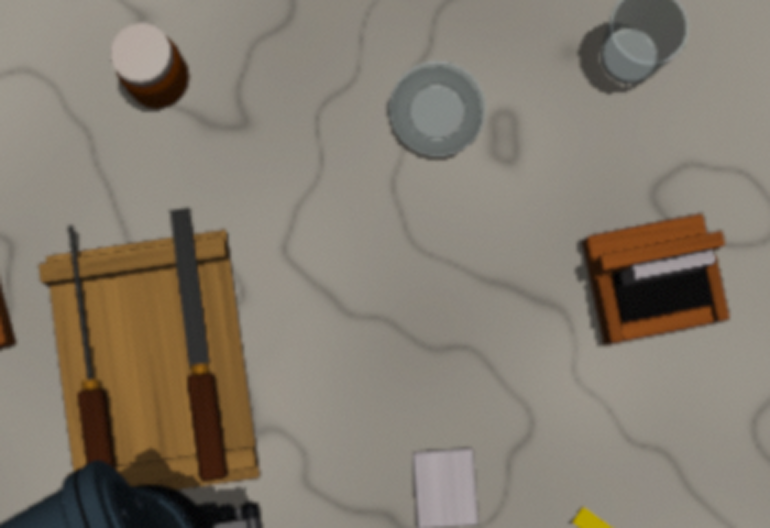

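The flat file is back on the rest (blade (185,290), handle (205,425) in the crop). The round file, dish (437,110) and plate at its stop (675,265) are all in place. Handing in.

```bash
python3 -c "
from h import *
print(env.sign_off(), state()['clock'])"
```

```text
the job is handed in; nothing more can be done
the job is handed in; nothing more can be done
```

I took the brown-handled flat file, filed the plate with three forward strokes, laid the file back on the rest, and handed the job in at about 17 s.

- **Strokes:** each one set the tip down about 2 cm past the edge and pushed until 98–99 mm of the 140 mm blade had crossed. The press was about 3–4.5 mm, with about 3–5 N measured on the blade. After each of the first two strokes I lifted about 4 cm and returned through the air; after the third I lifted about 9 cm before carrying the file away.
- **Level:** in the air the blade read level within about 0.5°. In contact the depth fits gave up to 1° either way, which I put down to measuring noise.
- **File on its rest:** it lies level at its original height and within 1–2 mm of its original spot. The gripper is clear of everything.
- **Left alone:** the round file is in its place, though part-hidden by the arm in the last pictures, so I judged it by eye. The dish measures where it was.
- **Plate:** it looks to be against its stop in the picture. Depth fits put it about 1 mm back from the first reading, which is within the roughly 2 mm calibration, so a 1 mm slip can't be ruled out.

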